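# Put three vertebrae back on their own display stands

## Robot

A 6-joint arm with a two-finger parallel gripper is mounted at the origin on the work surface. World frame = base frame: x ahead of the robot, y to its left, z up, the work surface at z = 0. Lengths are in mm, angles in rad, forces in N, time in s.
With the tool pointing down it reaches from about 350 to 775 mm from the base axis. Payload 7.3 kg.
Tool frame: the origin (TCP) lies on the centre line of the jaws, within the pads' length; the fingertips stand 17 mm ahead of it and the grasp point (between the pads) lies 2 mm behind it; z points along the fingers, y is the line along which they close (so a half turn about z gives the same grasp; the last joint's range is limited). The gripper opens to 92 mm and grips with 3 to 60 N. Pads are 19 mm wide; open, the fingers measure 130 mm over their backs; the gripper's body (75 mm by 190 mm) begins 47 mm behind the grasp point.
Start: joints at [-1.434, 0.342, 1.524, -0, 1.275, -0.146], TCP at [146.521, -504.158, 243.741] pointing down, gripper open.
Joint ranges: [-2.53, 2.53], [-0.77, 2.02], [0.04, 2.7], [-1, 4.14], [0.28, 2.66], [-3.11, 3.11]. Speed limits (rad/s): [2.57, 2.57, 3.14, 3.14, 3.14, 3.14].

## Interface

Orientations are given as [roll, pitch, yaw] about the fixed x, y, z axes, in that order (R = Rz(yaw) Ry(pitch) Rx(roll)).
In Python, from plant import bot gives the robot as it stands. The module is installed in compiled form; this text tells all that it offers.
- The arm moves only by the shell command python3 -m pendant 'ROWS'. ROWS is JSON, a list of rows, each a list of 3 entries, a list of its own where there are three numbers: the shift along the world's x, y, z as a fraction of full scale, then the turn, a rotation vector about the world's x, y, z as a fraction of full scale, then the opening, from -1 (shut) to 1 (fully open), so that 0 is half open. In form: [[[tx, ty, tz], [rx, ry, rz], claw], ...]. A call has exactly 10 rows; each row shifts and turns the commanded pose from where the row before left it; what a row does not reach is not made up. Full scale, the value 1, is 30 mm for a shift and 0.12 rad for a turn. A row lasts 1/12 s, in which the tool goes at most 41.7 mm and 7.16 degrees, less where a joint would pass 70% of its speed; a pose out of reach is approached as far as the arm can. A call with a number of a shift or a turn outside -1 to 1 is refused whole. A call with a gripper value outside its range is refused whole. The fingers move at their own pace and stop on an object; the grip force is fixed at half the most. Time passes only in rows, so rows that do not move let the fingers close, or fill a call up. It gives the time, the measured TCP pose, the force, the opening and the grip force at its end, in the units of the state.
- bot.get_obs(): the state, without advancing time (a new reading comes with each control period).
- bot.capture(name): name is "side" or "top"; returns the picture (400x640x3 uint8, blue, green, red); there is no depth.
- bot.camera_params(name): a dict with "fovy" (degrees; the focal length in pixels is half the picture's height over the tangent of half this angle, whatever the lens; pixels are square), "cx", "cy" (the principal point, pixels), "camera_from_world" (4x4, takes a point from world to camera coordinates). Camera axes: x right, y down, z forward; pixel columns grow to the right and rows downward; lengths in mm; the calibration is good to about 2 mm. A picture is of the moment at which its call begins. camera_params takes no time and is no camera call.
- bot.close_job(): hands the job in; it is judged then, once.
The state is a dict: "time": time; "joint_positions": joint angles; "dq": joint speeds; "tau": joint torques, N m; "tool_pos": TCP position; "tcp_rot": TCP orientation; "contact_force": force on the tool from outside, world axes, zero at the start; "moment": the same for the moment, N m; "grip_width": finger opening in mm; "finger_force": force on a finger pad.
Only numpy, scipy, OpenCV 4.12 (cv2) and the standard library are available. Lean on these libraries where they do the work, as an engineer would, in place of code of your own. Each camera call takes 0.05 s, during which the arm holds its last target. There are 200 camera calls.

## Task

The three vertebrae have been put back on one another's stands: lift them straight up off their rods and put each on its own, the small neck vertebra on the smallest base, the chest vertebra on the middle one and the big lower-back vertebra on the largest, each threaded over the rod and lying flat on the base, right way up. The empty white tray is free for setting a vertebra down meanwhile. The bones are old and brittle, so set them down gently without forcing them against the stands, and leave the skull cap, the jaw and the pencil case where they are.

Things in the scene. Friction and masses are not known exactly. Their poses are not given: they have to be found in the camera images.
- cervical_mid (a point): Neck vertebra: tan bone, smallest, 70 x 63 mm, short forked spine; loose, lying flat. Point: centre of its centrum (front block of bone, 20 mm in x, 34 in y, 15 tall, flat sides), half-way up. z up, +x out of its front; spine to -x. Spinal canal: upright through-hole 20 mm (x) by 24 (y), centre 20 mm behind the point. Side processes lie behind the centrum, clear of a pinch across its y. Highest point 21 mm over the underside.
- thoracic_mid (a point): Chest vertebra: tan bone, middle size, 104 x 81 mm, long thin spine; loose, lying flat. Point: centre of its centrum (front block of bone, 28 mm in x, 36 in y, 21 tall, flat sides), half-way up. z up, +x out of its front; spine to -x. Spinal canal: upright through-hole 20 mm (x) by 24 (y), centre 24 mm behind the point. Side processes lie behind the centrum, clear of a pinch across its y. Highest point 27 mm over the underside.
- lumbar_mid (a point): Lower-back vertebra: tan bone, largest, 97 x 100 mm, thick blade of a spine; loose, lying flat. Point: centre of its centrum (front block of bone, 32 mm in x, 46 in y, 28 tall, flat sides), half-way up. z up, +x out of its front; spine to -x. Spinal canal: upright through-hole 20 mm (x) by 24 (y), centre 26 mm behind the point. Side processes lie behind the centrum, clear of a pinch across its y. Highest point 34 mm over the underside.
- stand_small: The smallest of three fixed display stands: round dark wood base 84 mm across, 12 mm thick, with an upright 5 mm steel rod at its middle, tip 50 mm above the table. A vertebra belongs with the rod up through its canal and its underside flat on the base. Origin: centre of the underside, on the table.
- stand_medium: The middle-sized of three fixed display stands: round dark wood base 106 mm across, 12 mm thick, with an upright 5 mm steel rod at its middle, tip 50 mm above the table. A vertebra belongs with the rod up through its canal and its underside flat on the base. Origin: centre of the underside, on the table.
- stand_large: The largest of three fixed display stands: round dark wood base 128 mm across, 12 mm thick, with an upright 5 mm steel rod at its middle, tip 50 mm above the table. A vertebra belongs with the rod up through its canal and its underside flat on the base. Origin: centre of the underside, on the table.
- tray: Empty white plastic specimen tray, fixed, 180 mm along its x, 150 mm along its y, rim 18 mm high, walls 4 mm, floor 4 mm thick. Any vertebra fits in its middle. Origin: centre of the underside, on the table.
- skull_cap: Bystander: brown skull cap lying like a dome, about 152 mm by 120 mm and 62 mm high, loose. Origin: centre of the underside.
- jawbone: Bystander: U-shaped lower jaw with teeth, about 110 mm by 100 mm and 62 mm high, loose. Origin: on the table, between its two sides.
- pencil_case: Bystander: black pencil case, 65 mm by 170 mm and 46 mm high, loose. Origin: centre of the underside.
Not all that is in view belongs to the job. Leave any yellow look-alike of the part that bears cervical_mid alone.

How it is judged (in metres and radians):
At the end, for the whole second after the job is handed in: Neck vertebra on the smallest stand, chest vertebra on the middle one, lower-back vertebra on the largest: rod within 12 mm (x) and 14 mm (y) of the centre of its canal, underside on the base within 4 mm, tilted less than 0.12 rad, at rest and released (x of stand_small in the frame of cervical_mid between -0.032 and -0.008 m and y of stand_small in the frame of cervical_mid between -0.014 and 0.014 m and z of stand_small in the frame of cervical_mid between -0.0235 and -0.0155 m and angle between each of cervical_mid, thoracic_mid, lumbar_mid's own z axis and vertical below 0.12 rad and linear speed of each of cervical, thoracic, lumbar below 0.02 m/s and angular speed of each of cervical, thoracic, lumbar below 0.2 rad/s and x of stand_medium in the frame of thoracic_mid between -0.036 and -0.012 m and y of stand_medium in the frame of thoracic_mid between -0.014 and 0.014 m and z of stand_medium in the frame of thoracic_mid between -0.0265 and -0.0185 m and x of stand_large in the frame of lumbar_mid between -0.038 and -0.014 m and y of stand_large in the frame of lumbar_mid between -0.014 and 0.014 m and z of stand_large in the frame of lumbar_mid between -0.03 and -0.022 m); the robot touches nothing.
It fails at once if a vertebra is dropped (falls out of the fingers by more than about 15 mm) ((linear speed of cervical above 0.55 m/s and contact force between cervical and the fingers below 0.05 N) or (linear speed of thoracic above 0.55 m/s and contact force between thoracic and the fingers below 0.05 N) or (linear speed of lumbar above 0.55 m/s and contact force between lumbar and the fingers below 0.05 N)).
It fails at once if a vertebra is forced against a stand (more than 60 N) (contact force between any of cervical, thoracic, lumbar and stand_small above 60 N or contact force between any of cervical, thoracic, lumbar and stand_medium above 60 N or contact force between any of cervical, thoracic, lumbar and stand_large above 60 N).
It fails at once if the skull cap, the jaw or the pencil case is shifted by more than 25 mm (distance of any of skull_cap, jawbone, pencil_case from where it was at the start of the episode above 0.025 m).
It also fails if it takes over 112 s, if anything falls off the work surface, if the arm or the gripper's body presses on something with over 40 N, if the wrist force passes 120 N, or if a joint passes its speed limit or range.

## Working session

There is one attempt and no reset: what is moved stays moved. The work goes in short steps, Python scripts to look and compute and a shell command to move; the robot and the scene stay as the last step left them, time stands still between calls to the robot, and variables do not carry over. Pictures are saved under pics/ and viewed, at most 14 in all, crops included, and the job is handed in when it is done.

```bash
mkdir -p pics; cat > h.py <<'E'
import numpy as np, cv2
from plant import bot
def snap(name,fn,crop=None,s=1):
    im=bot.capture(name)
    cv2.imwrite('pics/full_'+fn,im)
    if crop: x0,y0,x1,y1=crop; im=im[y0:y1,x0:x1]
    if s!=1: im=cv2.resize(im,None,fx=s,fy=s,interpolation=cv2.INTER_CUBIC)
    cv2.imwrite('pics/'+fn,im)
def cam(name):
    p=bot.camera_params(name); f=200/np.tan(np.radians(p['fovy'])/2)
    return f,p['cx'],p['cy'],np.array(p['camera_from_world'])
def w(name,u,v,z):
    f,cx,cy,T=cam(name); R=T[:3,:3]; t=T[:3,3]
    d=R.T@np.array([(u-cx)/f,(v-cy)/f,1]); o=-R.T@t
    return o+d*(z-o[2])/d[2]
def px(name,P):
    f,cx,cy,T=cam(name); c=T[:3,:3]@np.array(P,float)+T[:3,3]
    return np.array([f*c[0]/c[2]+cx,f*c[1]/c[2]+cy])
E
python3 - <<'E'
from h import *
snap('top','t0.png'); snap('side','s0.png')
for n in('top','side'): print(cam(n))
o=bot.get_obs(); print(o['time'],o['tool_pos'],o['tcp_rot'],o['grip_width'])
E
```

```text
(np.float64(449.3351796737063), 316.7544518661744, 199.95686729477828, array([[-2.57467162e-02, -9.99663011e-01, -3.31232855e-03,
         3.83901201e+01],
       [-9.95464105e-01,  2.59418603e-02, -9.15326982e-02,
         6.02859390e+02],
       [ 9.15877806e-02,  9.40637768e-04, -9.95796562e-01,
         1.23814834e+03],
       [ 0.00000000e+00,  0.00000000e+00,  0.00000000e+00,
         1.00000000e+00]]))
(np.float64(439.9280561964929), 322.46373480414474, 195.03004641349293, array([[-9.48640408e-01, -3.16027185e-01,  1.44289588e-02,
         5.58716050e+02],
       [-2.26455411e-01,  6.46504126e-01, -7.28526158e-01,
         1.56729340e+02],
       [ 2.20905690e-01, -6.94376867e-01, -6.84866003e-01,
         1.01006043e+03],
       [ 0.00000000e+00,  0.00000000e+00,  0.00000000e+00,
         1.00000000e+00]]))
0.1 [ 146.48202896 -503.81427796  243.13818578] [-3.14028556e+00 -2.07204087e-04  2.82814113e-01] 91.86980625356101
```

View pics/t0.png

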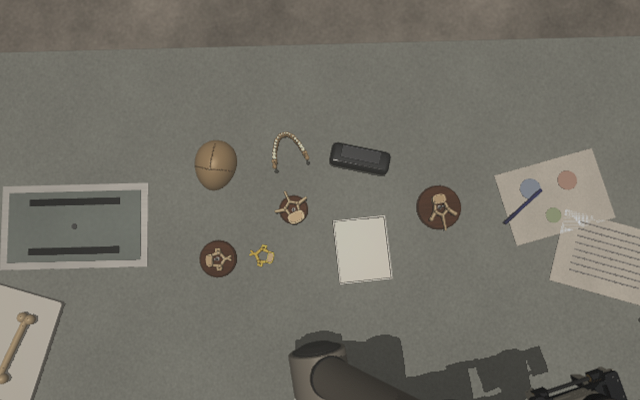

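View pics/s0.png

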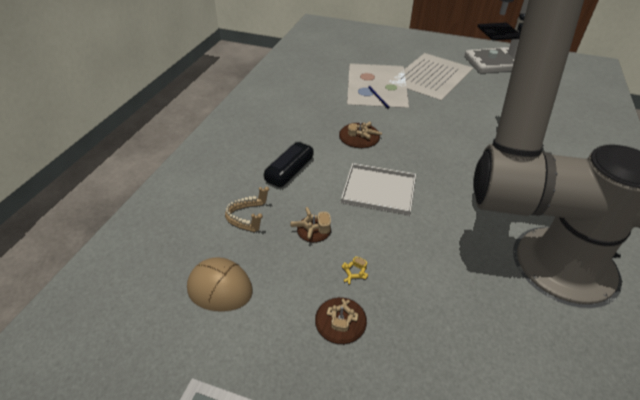

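The top view shows the stands near (293,209), (218,258) and (438,207), the tray at (362,250) and the yellow decoy at (262,255). I'll enlarge the stands.

```bash
python3 - <<'E'
from h import *
im=cv2.imread('pics/full_t0.png'); s=cv2.imread('pics/full_s0.png')
def c(im,u,v,r=28,k=7):
    a=cv2.resize(im[v-r:v+r,u-r:u+r],None,fx=k,fy=k,interpolation=cv2.INTER_CUBIC)
    a=cv2.convertScaleAbs(a,alpha=1.5)
    for i in range(0,2*r,10):
        cv2.putText(a,str(u-r+i),(i*k,8),0,.33,(0,255,255)); cv2.putText(a,str(v-r+i),(0,i*k+4),0,.33,(0,255,255))
        a[::4,i*k]=(0,160,160); a[i*k,::4]=(0,160,160)
    return a
r=27;k=5
A=np.hstack([c(im,293,209,25,5),c(im,218,258,25,5),c(im,438,207,25,5)])
B=np.hstack([c(s,313,223,25,5),c(s,341,320,25,5),c(s,360,133,25,5)])
cv2.imwrite('pics/c0.png',np.vstack([A,B]))
for n,u,v in(('A',293,209),('B',218,258),('C',438,207)): print(n,w('top',u,v,12))
for u,v in((333,221),(386,216),(391,278),(340,284)): print(w('top',u,v,18))
E
```

```text
A [581.00811234  91.06364363  12.        ]
B [447.9859238 305.4926355  12.       ]
C [ 575.98818273 -321.60996052   12.        ]
[543.64160534 -21.58995212  18.        ]
[ 553.89415774 -171.82593298   18.        ]
[ 380.34008613 -178.87310166   18.        ]
[367.42717161 -36.0069406   18.        ]
```

View pics/c0.png

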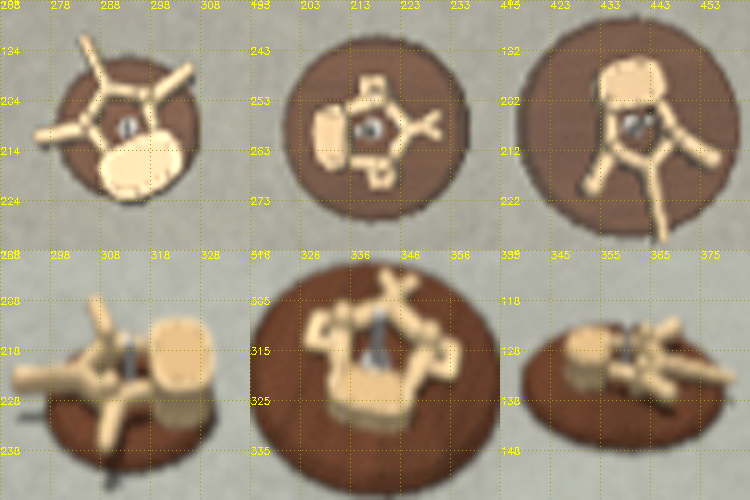

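The smallest base, A, carries the lumbar vertebra with its centrum at (296,217). The middle base, B, carries the cervical, centrum at (209,260). The largest, C, carries the thoracic, centrum at (439.4,198.4). Next I'll compute the poses.

```bash
python3 - <<'E'
from h import *
np.set_printoptions(precision=1,suppress=True)
for n,b,c,zt,s,d in(('A lumbar',(293.6,210),(296.2,217),40,(285,192),26),('B cerv',(218.5,258.5),(209,260.4),27,(229.4,258),20),('C thor',(438.8,207.2),(439.4,198.4),33,(445.4,229.6),24)):
    B=w('top',*b,12); C=w('top',*c,zt); S=w('top',*s,30); v=C-S
    yaw=np.arctan2(v[1],v[0]); R=np.array([np.cos(yaw),np.sin(yaw)])
    print(n,'base',B[:2],'centrum',C[:2],'yaw',round(yaw,3),'canal',(C[:2]-d*R), 'rod side px',px('side',[*B[:2],50]),px('side',[*B[:2],12]))
E
```

```text
A lumbar base [578.1  89.4] centrum [556.4  81.1] yaw -2.74 canal [580.4  91.3] rod side px [315.2 215. ] [315.1 225.9]
B cerv base [446.5 304.1] centrum [442.5 327.3] yaw 1.662 canal [444.3 307.4] rod side px [342.7 305. ] [341.8 315.5]
C thor base [ 575.4 -323.9] centrum [ 598.6 -321.1] yaw 0.149 canal [ 574.9 -324.7] rod side px [360.9 122.3] [360.  132.7]
```

```bash
python3 -m pendant '[[[0.75,0.3,0],[0,0,-0.056],0.6],[[0.75,0.3,0],[0,0,-0.056],0.6],[[0.75,0.3,0],[0,0,-0.056],0.6],[[0.75,0.3,0],[0,0,-0.056],0.6],[[0.75,0.3,0],[0,0,-0.056],0.6],[[0.75,0.3,0],[0,0,-0.056],0.6],[[0.75,0.3,0],[0,0,-0.056],0.6],[[0.75,0.3,0],[0,0,-0.056],0.6],[[0.75,0.3,0],[0,0,-0.056],0.6],[[0.75,0.3,0],[0,0,-0.056],0.6]]' && python3 -m pendant '[[[0.75,0.3,-0.4],[0,0,-0.056],0.6],[[0.75,0.3,-0.4],[0,0,-0.056],0.6],[[0.75,0.3,-0.4],[0,0,-0.056],0.6],[[0.75,0.3,-0.4],[0,0,-0.056],0.6],[[0.75,0.3,-0.4],[0,0,-0.056],0.6],[[0.75,0.3,-0.4],[0,0,-0.056],0.6],[[0.75,0.3,-0.4],[0,0,-0.056],0.6],[[0.75,0.3,-0.4],[0,0,-0.056],0.6],[[0.75,0.3,-0.4],[0,0,-0.056],0.6],[[0.75,0.3,-0.4],[0,0,-0.056],0.6]]'
```

```text
time: 0.93
tool_pos: [372.5, -413.4, 243.3]
tcp_rot: [-3.141, 0.0, 0.215]
contact_force: [0.2, -0.2, -0.3]
grip_width: 73.5
finger_force: 0.0
time: 1.77
tool_pos: [597.3, -323.4, 122.5]
tcp_rot: [-3.141, 0.001, 0.148]
contact_force: [-0.4, -0.1, 0.1]
grip_width: 73.3
finger_force: 0.0
```

```bash
python3 -m pendant '[[[0.08,0.08,-0.5],[0,0,0],0.6],[[0,0,-0.5],[0,0,0],0.6],[[0,0,-0.5],[0,0,0],0.6],[[0,0,-0.5],[0,0,0],0.6],[[0,0,-0.5],[0,0,0],0.6],[[0,0,-0.25],[0,0,0],0.6],[[0,0,-0.25],[0,0,0],0.6],[[0,0,0],[0,0,0],0.6],[[0,0,0],[0,0,0],0.6],[[0,0,0],[0,0,0],0.6]]'
python3 - <<'E'
from h import *
snap('side','s1.png',(300,80,420,170),5)
E
```

```text
time: 2.6
tool_pos: [599.4, -322.1, 34.7]
tcp_rot: [3.14, -0.001, 0.148]
contact_force: [0.0, -0.4, 0.3]
grip_width: 73.5
finger_force: 0.0
```

View pics/s1.png

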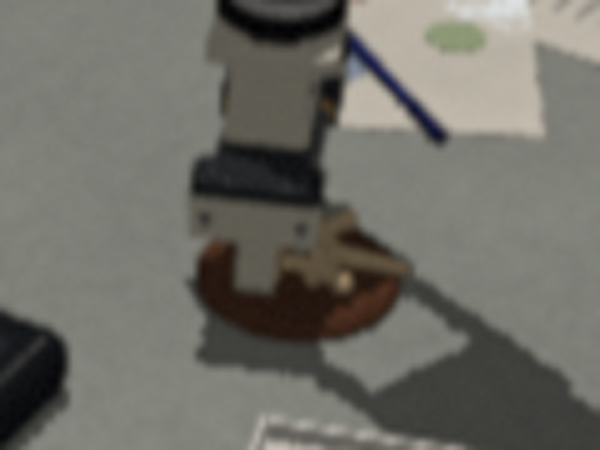

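The finger is alongside the centrum at about (350,135) and clear of the side process, so I'll close and lift.

```bash
python3 -m pendant '[[[0,0,0],[0,0,0],0.2],[[0,0,0],[0,0,0],0],[[0,0,0],[0,0,0],-0.2],[[0,0,0],[0,0,0],-1],[[0,0,0],[0,0,0],-1],[[0,0,0],[0,0,0],-1],[[0,0,0],[0,0,0],-1],[[0,0,0],[0,0,0],-1],[[0,0,0],[0,0,0],-1],[[0,0,0],[0,0,0],-1]]'
```

```text
time: 3.48
tool_pos: [598.9, -321.7, 33.8]
tcp_rot: [3.142, 0.0, 0.148]
contact_force: [-0.6, 0.4, 0.8]
grip_width: 35.5
finger_force: 30.0
```

```bash
python3 -m pendant '[[[0,0,0.1],[0,0,0],-1],[[0,0,0.2],[0,0,0],-1],[[0,0,0.3],[0,0,0],-1],[[0,0,0.3],[0,0,0],-1],[[0,0,0.3],[0,0,0],-1],[[0,0,0.3],[0,0,0],-1],[[0,0,0.3],[0,0,0],-1],[[0,0,0.3],[0,0,0],-1],[[0,0,0.2],[0,0,0],-1],[[0,0,0],[0,0,0],-1]]' && python3 -m pendant '[[[-0.2,0.4,0],[0,0,0],-1],[[-0.4,0.8,0],[0,0,0],-1],[[-0.4,0.95,0],[0,0,0],-1],[[-0.4,0.95,0],[0,0,0],-1],[[-0.4,0.95,0],[0,0,0],-1],[[-0.4,0.95,0],[0,0,0],-1],[[-0.4,0.95,0],[0,0,0],-1],[[-0.4,0.85,-0.2],[0,0,0],-1],[[-0.2,0.5,-0.3],[0,0,0],-1],[[-0.1,0.2,-0.3],[0,0,0],-1]]'
python3 - <<'E'
from h import *
snap('side','s2.png',(280,90,440,220),5)
E
```

```text
time: 4.32
tool_pos: [599.6, -322.2, 104.8]
tcp_rot: [3.139, -0.002, 0.148]
contact_force: [-0.8, -0.7, -0.1]
grip_width: 35.8
finger_force: 30.0
time: 5.15
tool_pos: [498.6, -94.3, 78.6]
tcp_rot: [-3.141, 0.001, 0.15]
contact_force: [-0.0, -0.8, -0.6]
grip_width: 35.8
finger_force: 30.0
```

View pics/s2.png

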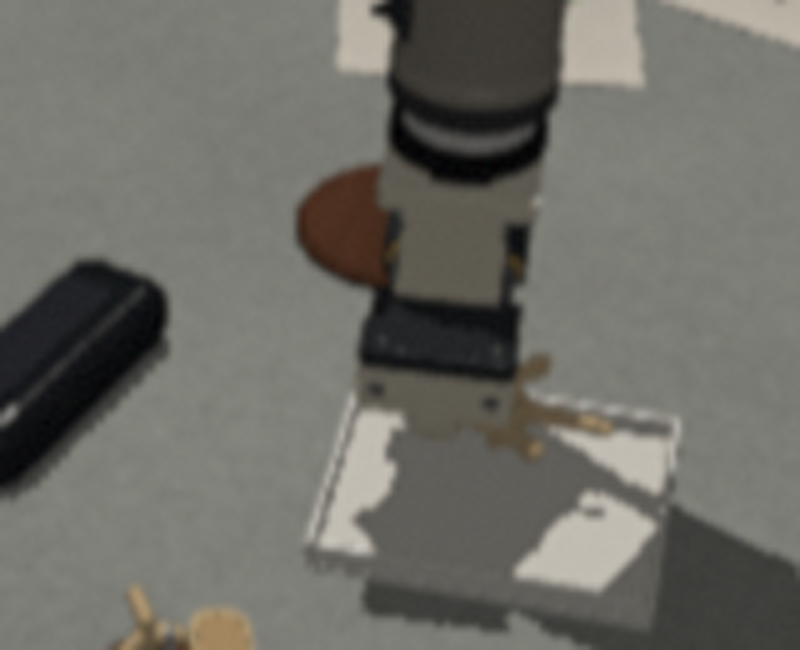

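The vertebra hangs level over the tray. Next I'll lower it about 51 mm.

```bash
python3 -m pendant '[[[0,0,-0.3],[0,0,0],-1],[[0,0,-0.4],[0,0,0],-1],[[0,0,-0.4],[0,0,0],-1],[[0,0,-0.25],[0,0,0],-1],[[0,0,-0.1],[0,0,0],-1],[[0,0,-0.08],[0,0,0],-1],[[0,0,-0.07],[0,0,0],-1],[[0,0,-0.06],[0,0,0],-1],[[0,0,-0.03],[0,0,0],-1],[[0,0,0],[0,0,0],-1]]'
```

```text
time: 6.03
tool_pos: [500.0, -96.8, 28.2]
tcp_rot: [3.141, -0.0, 0.148]
contact_force: [-0.2, 0.6, -0.6]
grip_width: 35.7
finger_force: 30.0
```

```bash
python3 -m pendant '[[[0,0,-0.03],[0,0,0],-1],[[0,0,-0.02],[0,0,0],-1],[[0,0,-0.02],[0,0,0],-1],[[0,0,-0.01],[0,0,0],-1],[[0,0,0],[0,0,0],-1],[[0,0,0],[0,0,0],-1],[[0,0,0],[0,0,0],-1],[[0,0,0],[0,0,0],-1],[[0,0,0],[0,0,0],-1],[[0,0,0],[0,0,0],-1]]'
```

```text
time: 6.87
tool_pos: [500.0, -96.8, 25.7]
tcp_rot: [3.141, -0.0, 0.148]
contact_force: [-0.5, 0.7, 0.2]
grip_width: 36.0
finger_force: 30.0
```

```bash
python3 -m pendant '[[[0,0,-0.02],[0,0,0],-1],[[0,0,0],[0,0,0],-0.1],[[0,0,0],[0,0,0],0.1],[[0,0,0],[0,0,0],0.3],[[0,0,0],[0,0,0],0.5],[[0,0,0],[0,0,0],0.5],[[0,0,0],[0,0,0],0.5],[[0,0,0.2],[0,0,0],0.5],[[0,0,0.4],[0,0,0],0.5],[[0,0,0.6],[0,0,0],0.5]]'
```

```text
time: 7.7
tool_pos: [499.0, -96.5, 60.6]
tcp_rot: [-3.14, 0.003, 0.148]
contact_force: [-0.3, -0.5, -0.0]
grip_width: 68.9
finger_force: 0.0
```

```bash
python3 -m pendant '[[[0,0,0.9],[0,0,0.2],0.8],[[0.1,0.4,0.6],[0,0,0.2],0.8],[[0.2,0.7,0.2],[0,0,0.21],0.8],[[0.25,0.8,0],[0,0,0.21],0.8],[[0.25,0.8,0],[0,0,0.21],0.8],[[0.25,0.8,0],[0,0,0.21],0.8],[[0.25,0.8,0],[0,0,0.22],0.8],[[0.25,0.8,0],[0,0,0.22],0.8],[[0.2,0.6,0],[0,0,0.22],0.8],[[0.16,0.22,0],[0,0,0.22],0.8]]'
python3 - <<'E'
from h import *
snap('side','s3.png',(260,130,390,250),5)
E
```

```text
time: 8.53
tool_pos: [557.4, 83.2, 112.4]
tcp_rot: [-3.141, -0.001, 0.407]
contact_force: [-1.2, 0.1, -0.5]
grip_width: 82.7
finger_force: 0.0
```

View pics/s3.png

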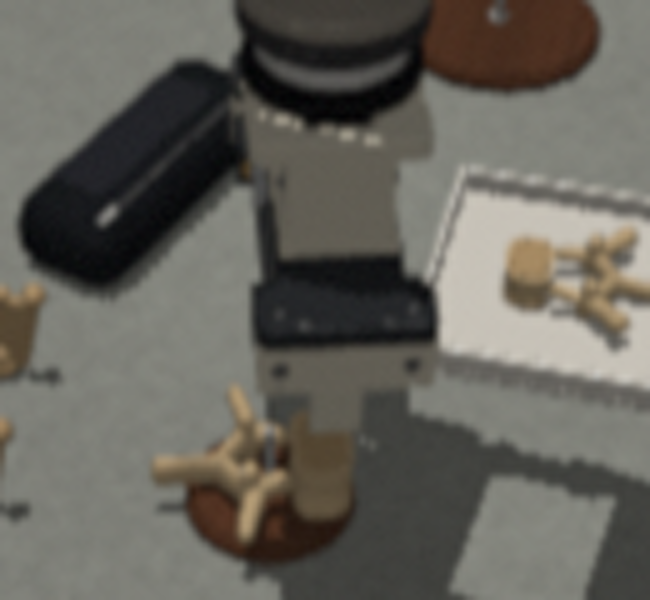

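The thoracic lies flat in the tray. The open fingers line up with the lumbar centrum at about (324,225), so I'll descend 78 mm and close.

```bash
python3 -m pendant '[[[-0.04,-0.06,-0.4],[0,0,-0.05],0.8],[[0,0,-0.5],[0,0,0],0.8],[[0,0,-0.5],[0,0,0],0.8],[[0,0,-0.5],[0,0,0],0.8],[[0,0,-0.4],[0,0,0],0.8],[[0,0,-0.2],[0,0,0],0.8],[[0,0,-0.1],[0,0,0],0.8],[[0,0,0],[0,0,0],0.8],[[0,0,0],[0,0,0],0.4],[[0,0,0],[0,0,0],0.2]]' && python3 -m pendant '[[[0,0,0],[0,0,0],0.1],[[0,0,0],[0,0,0],0],[[0,0,0],[0,0,0],-1],[[0,0,0],[0,0,0],-1],[[0,0,0],[0,0,0],-1],[[0,0,0],[0,0,0],-1],[[0,0,0],[0,0,0],-1],[[0,0,0],[0,0,0],-1],[[0,0,0],[0,0,0],-1],[[0,0,0],[0,0,0],-1]]'
```

```text
time: 9.42
tool_pos: [556.6, 78.8, 34.9]
tcp_rot: [3.141, -0.001, 0.397]
contact_force: [-0.0, -0.1, 0.2]
grip_width: 73.8
finger_force: 0.0
time: 10.25
tool_pos: [556.1, 79.1, 34.3]
tcp_rot: [3.142, -0.0, 0.397]
contact_force: [-0.7, 1.3, 4.6]
grip_width: 45.9
finger_force: 30.0
```

```bash
python3 -m pendant '[[[0,0,0.1],[0,0,0],-1],[[0,0,0.2],[0,0,0],-1],[[0,0,0.3],[0,0,0],-1],[[0,0,0.3],[0,0,0],-1],[[0,0,0.3],[0,0,0],-1],[[0,0,0.3],[0,0,0],-1],[[0,0,0.3],[0,0,0],-1],[[0,0,0.3],[0,0,0],-1],[[0,0,0.2],[0,0,0],-1],[[0,0,0.1],[0,0,0],-1]]' && python3 -m pendant '[[[0,-0.2,0],[0,0,0],-1],[[0,-0.5,0],[0,0,0],-1],[[0,-0.8,0],[0,0,0],-1],[[0,-0.8,0],[0,0,0],-1],[[0,-0.8,0],[0,0,0],-1],[[0,-0.8,0],[0,0,0],-1],[[0,-0.8,0],[0,0,0],-1],[[0,-0.8,0],[0,0,0],-1],[[0,-0.8,0],[0,0,0],-1],[[0,-0.8,0],[0,0,0],-1]]' && python3 -m pendant '[[[0,-0.8,0],[0,0,0],-1],[[0,-0.8,0],[0,0,0],-1],[[0,-0.8,0],[0,0,0],-1],[[0,-0.8,0],[0,0,0],-1],[[0,-0.8,0],[0,0,0],-1],[[-0.05,-0.8,0],[0,0,0],-1],[[-0.05,-0.6,0],[0,0,0],-1],[[-0.05,-0.4,0],[0,0,0],-1],[[0,-0.2,0],[0,0,0],-1],[[0,0,0],[0,0,0],-1]]'
```

```text
time: 11.08
tool_pos: [556.5, 79.1, 107.4]
tcp_rot: [3.141, -0.002, 0.397]
contact_force: [0.6, 0.1, -0.9]
grip_width: 45.8
finger_force: 30.0
time: 11.92
tool_pos: [555.4, -135.4, 105.4]
tcp_rot: [-3.141, 0.001, 0.397]
contact_force: [0.5, -0.6, -0.3]
grip_width: 45.8
finger_force: 30.0
time: 12.75
tool_pos: [551.0, -315.0, 105.5]
tcp_rot: [-3.141, 0.0, 0.395]
contact_force: [-0.2, 0.5, -0.2]
grip_width: 45.3
finger_force: 30.0
```

```bash
python3 -m pendant '[[[0,-0.2,-0.2],[0,0,0],-1],[[0,-0.2,-0.2],[0,0,0],-1],[[0,-0.15,-0.2],[0,0,0],-1],[[0,-0.08,-0.1],[0,0,0],-1],[[0,0,0],[0,0,0],-1],[[0,0,0],[0,0,0],-1],[[0,0,0],[0,0,0],-1],[[0,0,0],[0,0,0],-1],[[0,0,0],[0,0,0],-1],[[0,0,0],[0,0,0],-1]]'
python3 - <<'E'
from h import *
snap('side','s4.png',(310,70,410,150),5)
snap('top','t4.png')
a=cv2.resize(cv2.imread('pics/full_t4.png')[170:250,390:490],None,fx=5,fy=5,interpolation=cv2.INTER_CUBIC)
cv2.imwrite('pics/s4.png',np.vstack([cv2.imread('pics/s4.png'),a])[:,:][::1][:800])
b=cv2.imread('pics/s4.png'); cv2.imwrite('pics/s4.png',cv2.resize(np.hstack([b[:400],b[400:]]),None,fx=.8,fy=.8))
E
```

```text
time: 13.58
tool_pos: [551.7, -332.8, 85.4]
tcp_rot: [3.141, -0.0, 0.397]
contact_force: [0.5, -0.2, -0.9]
grip_width: 46.0
finger_force: 30.0
```

View pics/s4.png

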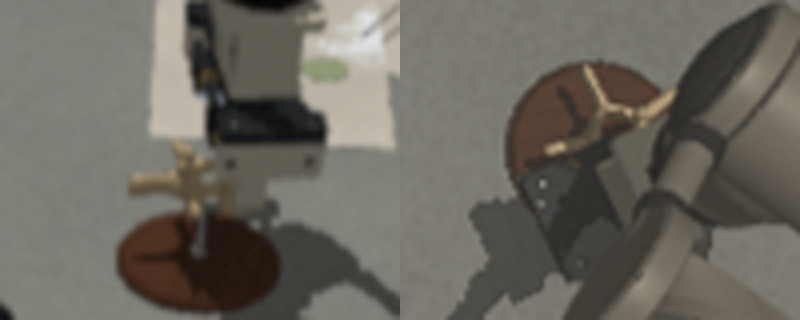

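The rod tip at side pixel (361,121) lies under the canal and matches the prediction. I'll lower it in steps.

```bash
python3 -m pendant '[[[0,-0.04,-0.15],[0,0,0],-1],[[0,0,-0.15],[0,0,0],-1],[[0,0,-0.15],[0,0,0],-1],[[0,0,-0.15],[0,0,0],-1],[[0,0,-0.15],[0,0,0],-1],[[0,0,-0.15],[0,0,0],-1],[[0,0,-0.1],[0,0,0],-1],[[0,0,0],[0,0,0],-1],[[0,0,0],[0,0,0],-1],[[0,0,0],[0,0,0],-1]]'
```

```text
time: 14.52
tool_pos: [551.7, -334.2, 55.3]
tcp_rot: [3.141, -0.0, 0.397]
contact_force: [-0.6, -0.0, -0.0]
grip_width: 45.8
finger_force: 30.0
```

```bash
python3 - <<'E'
from h import *
snap('side','s5.png',(310,70,410,150),6)
E
```

```text
(no output)
```

View pics/s5.png

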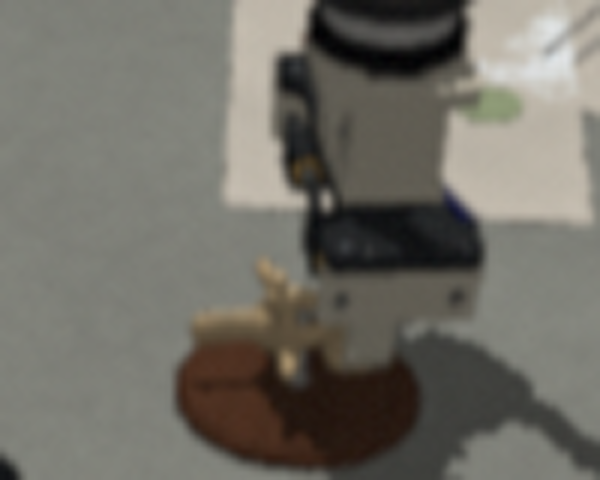

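The rod is threaded (seen through the canal and below it near x=300) with no force, so I'll keep lowering.

```bash
python3 -m pendant '[[[0,0,-0.12],[0,0,0],-1],[[0,0,-0.12],[0,0,0],-1],[[0,0,-0.12],[0,0,0],-1],[[0,0,-0.1],[0,0,0],-1],[[0,0,-0.07],[0,0,0],-1],[[0,0,-0.05],[0,0,0],-1],[[0,0,-0.04],[0,0,0],-1],[[0,0,-0.02],[0,0,0],-1],[[0,0,0],[0,0,0],-1],[[0,0,0],[0,0,0],-1]]'
```

```text
time: 15.4
tool_pos: [551.6, -334.1, 35.9]
tcp_rot: [3.141, -0.0, 0.397]
contact_force: [0.0, 0.3, -0.5]
grip_width: 45.1
finger_force: 30.0
```

```bash
python3 -m pendant '[[[0,0,-0.02],[0,0,0],-1],[[0,0,-0.02],[0,0,0],-1],[[0,0,-0.01],[0,0,0],-1],[[0,0,0],[0,0,0],-1],[[0,0,0],[0,0,0],-1],[[0,0,0],[0,0,0],-1],[[0,0,0],[0,0,0],-1],[[0,0,0],[0,0,0],-1],[[0,0,0],[0,0,0],-1],[[0,0,0],[0,0,0],-1]]'
```

```text
time: 16.23
tool_pos: [551.5, -334.1, 34.3]
tcp_rot: [3.141, 0.0, 0.397]
contact_force: [0.5, 1.2, -1.0]
grip_width: 45.7
finger_force: 30.0
```

```bash
python3 -m pendant '[[[0,0,-0.02],[0,0,0],-1],[[0,0,0],[0,0,0],-1],[[0,0,0],[0,0,0],0.1],[[0,0,0],[0,0,0],0.2],[[0,0,0],[0,0,0],0.3],[[0,0,0],[0,0,0],0.5],[[0,0,0],[0,0,0],0.5],[[0,0,0],[0,0,0],0.5],[[0,0,0],[0,0,0],0.5],[[0,0,0.2],[0,0,0],0.5]]' && python3 -m pendant '[[[0,0,0.4],[0,0,0],0.5],[[0,0,0.5],[0,0,0],0.5],[[0,0,0.6],[0,0,0],0.5],[[0,0,0.6],[0,0,0],0.5],[[0,0,0.6],[0,0,0],0.5],[[0,0.5,0.3],[0,0,0],0.5],[[0,0.7,0],[0,0,0],0.5],[[0,0.8,0],[0,0,0],0.5],[[0,0.8,0],[0,0,0],0.5],[[0,0.8,0],[0,0,0],0.5]]'
```

```text
time: 17.07
tool_pos: [550.9, -333.6, 38.7]
tcp_rot: [-3.14, 0.001, 0.397]
contact_force: [-0.5, -0.1, 0.0]
grip_width: 68.6
finger_force: 0.0
time: 17.9
tool_pos: [551.2, -223.9, 130.3]
tcp_rot: [-3.142, -0.0, 0.397]
contact_force: [-0.2, 0.3, 0.4]
grip_width: 68.9
finger_force: 0.0
```

```bash
python3 -m pendant '[[[-0.18,0.92,0],[0,0,0.53],0.5],[[-0.18,0.92,0],[0,0,0.53],0.5],[[-0.18,0.92,0],[0,0,0.53],0.5],[[-0.18,0.92,0],[0,0,0.53],0.5],[[-0.18,0.92,0],[0,0,0.53],0.5],[[-0.18,0.92,0],[0,0,0.53],0.5],[[-0.18,0.92,0],[0,0,0.53],0.5],[[-0.18,0.92,0],[0,0,0.53],0.5],[[-0.18,0.92,0],[0,0,0.53],0.5],[[-0.18,0.92,0],[0,0,0.53],0.5]]' && python3 -m pendant '[[[-0.18,0.92,0],[0,0,0.53],0.5],[[-0.18,0.92,0],[0,0,0.53],0.5],[[-0.18,0.92,0],[0,0,0.53],0.5],[[-0.18,0.92,0],[0,0,0.53],0.5],[[-0.18,0.92,0],[0,0,0.53],0.5],[[-0.18,0.92,0],[0,0,0.53],0.5],[[-0.18,0.92,0],[0,0,0.53],0.5],[[-0.18,0.92,0],[0,0,0.53],0.5],[[-0.18,0.92,0],[0,0,0.53],0.5],[[-0.18,0.92,0],[0,0,0.53],0.5]]'
python3 - <<'E'
from h import *
snap('top','t6.png')
a=cv2.imread('pics/full_t6.png')[180:270,385:485]
snap('side','s6.png'); b=cv2.imread('pics/full_s6.png')[270:360,290:390]
cv2.imwrite('pics/c6.png',cv2.convertScaleAbs(cv2.resize(np.hstack([a,b]),None,fx=4,fy=4,interpolation=cv2.INTER_CUBIC),alpha=1.4))
E
```

```text
time: 18.73
tool_pos: [496.4, 52.1, 130.3]
tcp_rot: [3.141, -0.0, 1.036]
contact_force: [1.3, 0.8, -0.0]
grip_width: 68.7
finger_force: 0.0
time: 19.57
tool_pos: [442.0, 327.7, 130.3]
tcp_rot: [3.141, -0.0, 1.672]
contact_force: [-0.0, -0.5, 1.2]
grip_width: 68.9
finger_force: 0.0
```

View pics/c6.png

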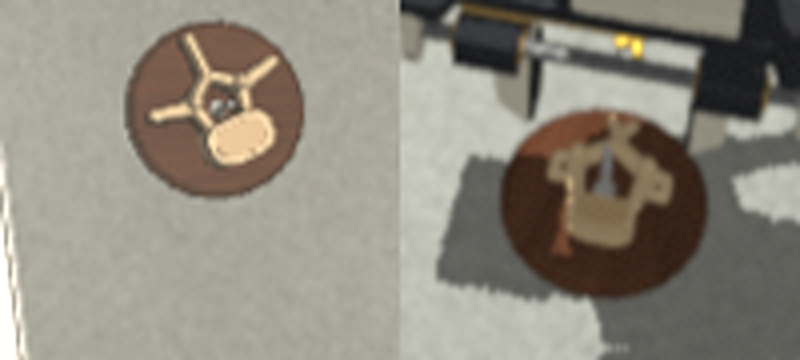

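The lumbar sits centred on the large stand. Next I'll check the cervical centrum, at side pixel (340.8,322.5), against the top-view estimate.

```bash
python3 - <<'E'
from h import *
print(px('side',(442.5,327.3,27)), w('side',340.8,322.5,27), px('side',(446.5,304.1,50)))
E
```

```text
[340.78273746 321.82268483] [442.04241775 328.70887583  27.        ] [342.72808575 304.99662841]
```

```bash
python3 -m pendant '[[[0,0,-0.5],[0,0,-0.08],0.5],[[0,0,-0.6],[0,0,0],0.5],[[0,0,-0.6],[0,0,0],0.5],[[0,0,-0.6],[0,0,0],0.5],[[0,0,-0.5],[0,0,0],0.5],[[0,0,-0.25],[0,0,0],0.5],[[0,0,-0.15],[0,0,0],0.5],[[0,0,-0.07],[0,0,0],0.5],[[0,0,0],[0,0,0],0.5],[[0,0,0],[0,0,0],0.5]]' && python3 -m pendant '[[[0,0,0],[0,0,0],0.2],[[0,0,0],[0,0,0],0],[[0,0,0],[0,0,0],-0.15],[[0,0,0],[0,0,0],-1],[[0,0,0],[0,0,0],-1],[[0,0,0],[0,0,0],-1],[[0,0,0],[0,0,0],-1],[[0,0,0],[0,0,0],-1],[[0,0,0],[0,0,0],-1],[[0,0,0],[0,0,0],-1]]'
```

```text
time: 20.5
tool_pos: [443.9, 326.1, 32.4]
tcp_rot: [3.14, -0.001, 1.659]
contact_force: [-0.0, -0.1, 0.1]
grip_width: 68.9
finger_force: 0.0
time: 21.33
tool_pos: [443.6, 326.0, 31.7]
tcp_rot: [3.141, -0.0, 1.659]
contact_force: [-0.7, 0.0, 0.5]
grip_width: 33.5
finger_force: 30.2
```

```bash
python3 -m pendant '[[[0,0,0.1],[0,0,0],-1],[[0,0,0.2],[0,0,0],-1],[[0,0,0.3],[0,0,0],-1],[[0,0,0.3],[0,0,0],-1],[[0,0,0.3],[0,0,0],-1],[[0,0,0.3],[0,0,0],-1],[[0,0,0.3],[0,0,0],-1],[[0,0,0.3],[0,0,0],-1],[[0,0,0.2],[0,0,0],-1],[[0,0,0.1],[0,0,0],-1]]' && python3 -m pendant '[[[0.2,-0.4,0],[0,0,0],-1],[[0.4,-0.7,0],[0,0,0],-1],[[0.5,-0.8,0],[0,0,0],-1],[[0.5,-0.8,0],[0,0,0],-1],[[0.5,-0.8,0],[0,0,0],-1],[[0.5,-0.8,0],[0,0,0],-1],[[0.5,-0.8,0],[0,0,0],-1],[[0.5,-0.8,0],[0,0,0],-1],[[0.5,-0.8,0],[0,0,0],-1],[[0.32,-0.58,0],[0,0,0],-1]]' && python3 -m pendant '[[[0,0,-0.2],[0,0,0],-1],[[0,0,-0.2],[0,0,0],-1],[[0,0,-0.2],[0,0,0],-1],[[0,0,-0.1],[0,0,0],-1],[[0,0,0],[0,0,0],-1],[[0,0,0],[0,0,0],-1],[[0,0,0],[0,0,0],-1],[[0,0,0],[0,0,0],-1],[[0,0,0],[0,0,0],-1],[[0,0,0],[0,0,0],-1]]'
python3 - <<'E'
from h import *
snap('side','s7.png'); b=cv2.imread('pics/full_s7.png')[160:250,260:370]
cv2.imwrite('pics/c7.png',cv2.convertScaleAbs(cv2.resize(b,None,fx=6,fy=6,interpolation=cv2.INTER_CUBIC),alpha=1.4))
E
```

```text
time: 22.17
tool_pos: [443.9, 326.2, 104.9]
tcp_rot: [3.14, -0.001, 1.659]
contact_force: [0.1, 0.0, -0.2]
grip_width: 33.9
finger_force: 30.2
time: 23.0
tool_pos: [577.2, 104.4, 103.1]
tcp_rot: [-3.141, 0.001, 1.658]
contact_force: [-0.5, -0.6, 0.1]
grip_width: 33.5
finger_force: 30.2
time: 23.83
tool_pos: [576.2, 107.7, 82.9]
tcp_rot: [3.141, 0.0, 1.659]
contact_force: [-0.2, 0.0, -1.0]
grip_width: 33.7
finger_force: 30.2
```

View pics/c7.png

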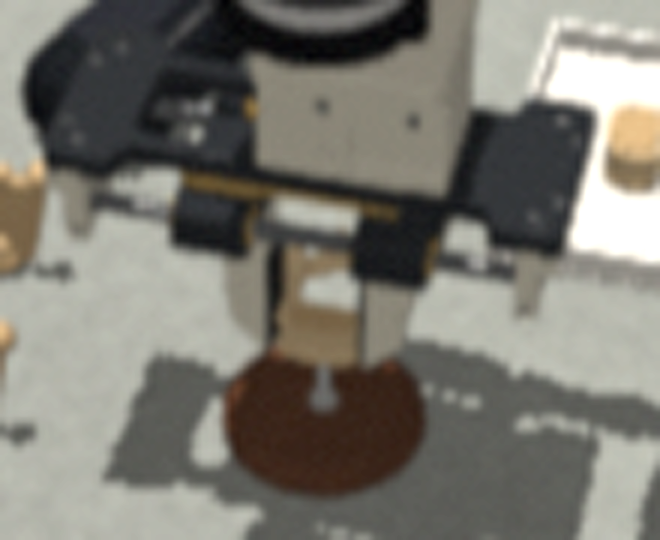

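```bash
python3 - <<'E'
from h import *
for u,v in((275,170),(308,163)): print(w('top',u,v,62),w('top',u,v,10))
print(w('side',264,190,62),w('side',257,215,62),px('side',(576+95*.996,107+95*.09,80)))
E
```

```text
[686.44948891 135.72851701  62.        ] [694.87698992 140.56934305  10.        ]
[703.58456736  44.26109619  62.        ] [712.73869212  45.22318895  10.        ]
[721.53403682  60.99428539  62.        ] [701.88883266 145.04937173  62.        ] [273.95382171 204.18189748]
```

Lateral alignment is fine and the jaw is clear, both sideways (at x≥686) and below the gripper body. Lowering.

```bash
python3 -m pendant '[[[0,0,-0.15],[0,0,0],-1],[[0,0,-0.15],[0,0,0],-1],[[0,0,-0.15],[0,0,0],-1],[[0,0,-0.15],[0,0,0],-1],[[0,0,-0.15],[0,0,0],-1],[[0,0,-0.15],[0,0,0],-1],[[0,0,-0.1],[0,0,0],-1],[[0,0,0],[0,0,0],-1],[[0,0,0],[0,0,0],-1],[[0,0,0],[0,0,0],-1]]'
```

```text
time: 24.72
tool_pos: [576.3, 107.6, 52.8]
tcp_rot: [3.141, 0.0, 1.659]
contact_force: [-0.6, 0.7, -0.6]
grip_width: 33.3
finger_force: 30.2
```

```bash
python3 -m pendant '[[[0,0,-0.12],[0,0,0],-1],[[0,0,-0.12],[0,0,0],-1],[[0,0,-0.12],[0,0,0],-1],[[0,0,-0.1],[0,0,0],-1],[[0,0,-0.07],[0,0,0],-1],[[0,0,-0.05],[0,0,0],-1],[[0,0,-0.04],[0,0,0],-1],[[0,0,-0.02],[0,0,0],-1],[[0,0,0],[0,0,0],-1],[[0,0,0],[0,0,0],-1]]'
```

```text
time: 25.55
tool_pos: [576.2, 107.6, 33.5]
tcp_rot: [3.141, 0.0, 1.659]
contact_force: [0.3, 0.5, -0.8]
grip_width: 33.7
finger_force: 30.2
```

```bash
python3 -m pendant '[[[0,0,-0.02],[0,0,0],-1],[[0,0,-0.02],[0,0,0],-1],[[0,0,-0.015],[0,0,0],-1],[[0,0,0],[0,0,0],-1],[[0,0,0],[0,0,0],-1],[[0,0,0],[0,0,0],-1],[[0,0,0],[0,0,0],-1],[[0,0,0],[0,0,0],-1],[[0,0,0],[0,0,0],-1],[[0,0,0],[0,0,0],-1]]'
```

```text
time: 26.38
tool_pos: [576.1, 107.5, 31.8]
tcp_rot: [3.141, 0.0, 1.659]
contact_force: [0.6, -0.3, -0.2]
grip_width: 34.0
finger_force: 30.2
```

```bash
python3 -m pendant '[[[0,0,0],[0,0,0],-0.1],[[0,0,0],[0,0,0],0],[[0,0,0],[0,0,0],0.2],[[0,0,0],[0,0,0],0.5],[[0,0,0],[0,0,0],0.5],[[0,0,0],[0,0,0],0.5],[[0,0,0.2],[0,0,0],0.5],[[0,0,0.4],[0,0,0],0.5],[[0,0,0.6],[0,0,0],0.5],[[0,0,0.6],[0,0,0],0.5]]' && python3 -m pendant '[[[0,0,0.7],[0,0,0],0.5],[[0,-0.5,0.4],[0,0,-0.6],0.5],[[-0.2,-0.7,0],[0,0,-0.9],0.5],[[-0.3,-0.7,0],[0,0,-0.9],0.5],[[-0.3,-0.7,0],[0,0,-0.9],0.5],[[-0.3,-0.7,0],[0,0,-0.9],0.5],[[-0.3,-0.7,0],[0,0,-0.9],0.5],[[-0.3,-0.7,0],[0,0,-0.9],0.5],[[-0.3,-0.7,0],[0,0,-0.9],0.5],[[-0.3,-0.7,0],[0,0,-0.9],0.5]]'  && python3 -m pendant '[[[-0.2,-0.7,0],[0,0,-0.9],0.5],[[0,0,0],[0,0,-0.9],0.5],[[0,0,0],[0,0,-0.9],0.5],[[0,0,0],[0,0,-0.9],0.5],[[0,0,0],[0,0,-0.9],0.5],[[0,0,0],[0,0,-0.3],0.5],[[0,0,0],[0,0,0],0.5],[[0,0,0],[0,0,0],0.5],[[0,0,0],[0,0,0],0.5],[[0,0,0],[0,0,0],0.5]]'
python3 - <<'E'
from h import *
snap('top','t8.png'); snap('side','s8.png')
a=cv2.imread('pics/full_t8.png')[180:290,260:400]; b=cv2.imread('pics/full_s8.png')[140:250,280:420]
cv2.imwrite('pics/c8.png',cv2.convertScaleAbs(cv2.resize(np.vstack([a,b]),None,fx=2.7,fy=2.7,interpolation=cv2.INTER_CUBIC),alpha=1.4))
E
```

```text
time: 27.22
tool_pos: [576.0, 107.5, 87.2]
tcp_rot: [-3.141, -0.0, 1.659]
contact_force: [0.3, 0.7, 0.1]
grip_width: 68.6
finger_force: 0.0
time: 28.05
tool_pos: [506.9, -76.5, 120.1]
tcp_rot: [3.14, -0.001, 0.718]
contact_force: [0.0, -0.2, 0.2]
grip_width: 68.9
finger_force: 0.0
time: 28.88
tool_pos: [501.2, -96.5, 119.1]
tcp_rot: [3.141, -0.0, 0.148]
contact_force: [0.0, -0.6, 0.3]
grip_width: 68.6
finger_force: 0.0
```

View pics/c8.png

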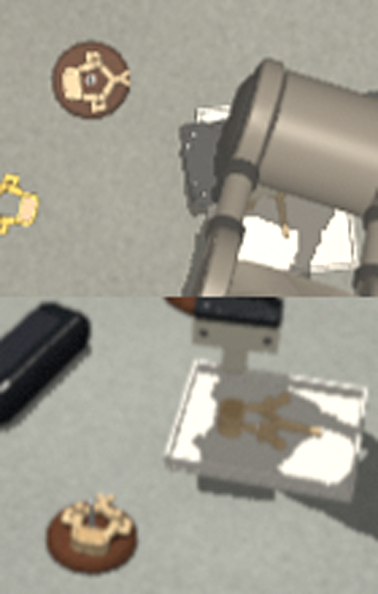

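The cervical is threaded flat on the small stand, and the thoracic lies flat in the tray below the jaws. I'll pick it up again.

```bash
python3 -m pendant '[[[-0.04,0,-0.5],[0,0,0],0.5],[[0,0,-0.6],[0,0,0],0.5],[[0,0,-0.6],[0,0,0],0.5],[[0,0,-0.6],[0,0,0],0.5],[[0,0,-0.4],[0,0,0],0.5],[[0,0,-0.2],[0,0,0],0.5],[[0,0,-0.15],[0,0,0],0.5],[[0,0,-0.05],[0,0,0],0.5],[[0,0,0],[0,0,0],0.5],[[0,0,0],[0,0,0],0.5]]' && python3 -m pendant '[[[0,0,0],[0,0,0],0.2],[[0,0,0],[0,0,0],0],[[0,0,0],[0,0,0],-0.1],[[0,0,0],[0,0,0],-1],[[0,0,0],[0,0,0],-1],[[0,0,0],[0,0,0],-1],[[0,0,0],[0,0,0],-1],[[0,0,0],[0,0,0],-1],[[0,0,0],[0,0,0],-1],[[0,0,0],[0,0,0],-1]]'
```

```text
time: 29.82
tool_pos: [500.4, -96.6, 26.4]
tcp_rot: [3.141, -0.001, 0.147]
contact_force: [0.3, 0.7, -0.0]
grip_width: 68.7
finger_force: 0.0
time: 30.65
tool_pos: [500.0, -96.5, 25.9]
tcp_rot: [3.141, -0.0, 0.147]
contact_force: [-0.3, -0.0, 1.8]
grip_width: 35.8
finger_force: 30.0
```

```bash
python3 -m pendant '[[[0,0,0.1],[0,0,0],-1],[[0,0,0.2],[0,0,0],-1],[[0,0,0.3],[0,0,0],-1],[[0,0,0.35],[0,0,0],-1],[[0,0,0.35],[0,0,0],-1],[[0,0,0.35],[0,0,0],-1],[[0,0,0.35],[0,0,0],-1],[[0,0,0.35],[0,0,0],-1],[[0,0,0.2],[0,0,0],-1],[[0,0,0.1],[0,0,0],-1]]' && python3 -m pendant '[[[-0.05,0.3,0],[0,0,0],-1],[[-0.05,0.6,0],[0,0,0],-1],[[-0.05,0.8,0],[0,0,0],-1],[[-0.05,0.8,0],[0,0,0],-1],[[-0.05,0.8,0],[0,0,0],-1],[[-0.05,0.8,0],[0,0,0],-1],[[-0.05,0.8,0],[0,0,0],-1],[[-0.05,0.8,0],[0,0,0],-1],[[-0.05,0.8,0],[0,0,0],-1],[[-0.05,0.8,0],[0,0,0],-1]]' && python3 -m pendant '[[[-0.05,0.8,0],[0,0,0],-1],[[-0.05,0.8,0],[0,0,0],-1],[[-0.05,0.8,0],[0,0,0],-1],[[-0.05,0.8,0],[0,0,0],-1],[[-0.05,0.8,0],[0,0,0],-1],[[-0.05,0.8,0],[0,0,0],-1],[[-0.05,0.7,0],[0,0,0],-1],[[-0.05,0.5,0],[0,0,0],-1],[[-0.05,0.2,0],[0,0,0],-1],[[-0.05,0,0],[0,0,0],-1]]'
```

```text
time: 31.48
tool_pos: [500.5, -96.7, 107.0]
tcp_rot: [3.14, -0.002, 0.147]
contact_force: [0.7, 0.5, -0.6]
grip_width: 35.6
finger_force: 30.0
time: 32.32
tool_pos: [483.9, 124.2, 104.8]
tcp_rot: [-3.142, 0.001, 0.147]
contact_force: [-0.1, -0.4, -0.3]
grip_width: 35.7
finger_force: 30.0
time: 33.15
tool_pos: [468.9, 309.7, 104.7]
tcp_rot: [3.141, 0.001, 0.149]
contact_force: [-0.3, -0.5, -0.8]
grip_width: 35.7
finger_force: 30.0
```

Correct by (+1, -2) mm, lower to just above the rod tip and look.

```bash
python3 -m pendant '[[[0.04,-0.06,-0.2],[0,0,0],-1],[[0,0,-0.2],[0,0,0],-1],[[0,0,-0.2],[0,0,0],-1],[[0,0,-0.1],[0,0,0],-1],[[0,0,0],[0,0,0],-1],[[0,0,0],[0,0,0],-1],[[0,0,0],[0,0,0],-1],[[0,0,0],[0,0,0],-1],[[0,0,0],[0,0,0],-1],[[0,0,0],[0,0,0],-1]]'
python3 - <<'E'
from h import *
snap('side','s9.png'); b=cv2.imread('pics/full_s9.png')[250:360,280:400]
cv2.imwrite('pics/c9.png',cv2.convertScaleAbs(cv2.resize(b,None,fx=5,fy=5,interpolation=cv2.INTER_CUBIC),alpha=1.4))
p=bot.get_obs()['tool_pos']; c=p[:2]-24*np.array([np.cos(.148),np.sin(.148)]); print(p,c,px('side',[*c,62]),px('side',[*c,12]))
E
```

```text
time: 33.98
tool_pos: [471.2, 306.8, 84.5]
tcp_rot: [-3.142, -0.0, 0.147]
contact_force: [0.2, 0.5, -0.9]
grip_width: 35.8
finger_force: 30.0
[471.17902345 306.81914582  84.46353025] [447.44139201 303.28009879] [342.66741807 301.07690928] [341.53357567 315.00079195]
```

View pics/c9.png

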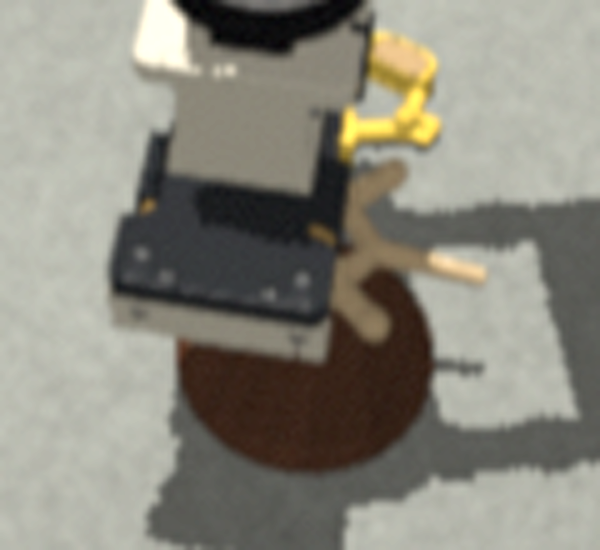

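The rod is hidden behind the gripper, but the base ellipse's centre column (341.3) matches the predicted canal column. I'll lower and check the force.

```bash
python3 -m pendant '[[[0,0.02,-0.1],[0,0,0],-1],[[0,0,-0.1],[0,0,0],-1],[[0,0,-0.1],[0,0,0],-1],[[0,0,-0.1],[0,0,0],-1],[[0,0,-0.1],[0,0,0],-1],[[0,0,-0.1],[0,0,0],-1],[[0,0,-0.1],[0,0,0],-1],[[0,0,0],[0,0,0],-1],[[0,0,0],[0,0,0],-1],[[0,0,0],[0,0,0],-1]]'
```

```text
time: 34.87
tool_pos: [471.2, 307.4, 63.4]
tcp_rot: [3.142, -0.0, 0.147]
contact_force: [-0.1, 0.4, -1.1]
grip_width: 35.9
finger_force: 30.0
```

```bash
python3 - <<'E'
from h import *
o=bot.get_obs(); print(o['moment'])
E
python3 -m pendant '[[[0,0,-0.1],[0,0,0],-1],[[0,0,-0.1],[0,0,0],-1],[[0,0,-0.1],[0,0,0],-1],[[0,0,0],[0,0,0],-1],[[0,0,0],[0,0,0],-1],[[0,0,0],[0,0,0],-1],[[0,0,0],[0,0,0],-1],[[0,0,0],[0,0,0],-1],[[0,0,0],[0,0,0],-1],[[0,0,0],[0,0,0],-1]]'
```

```text
[0.07027366 0.00036071 0.02532724]
time: 35.7
tool_pos: [471.2, 307.4, 54.4]
tcp_rot: [3.142, -0.0, 0.147]
contact_force: [-0.3, -0.3, -0.5]
grip_width: 36.0
finger_force: 30.0
```

Below the rod tip with no force. Now down to about 34.

```bash
python3 -m pendant '[[[0,0,-0.12],[0,0,0],-1],[[0,0,-0.12],[0,0,0],-1],[[0,0,-0.12],[0,0,0],-1],[[0,0,-0.1],[0,0,0],-1],[[0,0,-0.07],[0,0,0],-1],[[0,0,-0.05],[0,0,0],-1],[[0,0,-0.03],[0,0,0],-1],[[0,0,-0.02],[0,0,0],-1],[[0,0,0],[0,0,0],-1],[[0,0,0],[0,0,0],-1]]' && python3 -m pendant '[[[0,0,-0.02],[0,0,0],-1],[[0,0,-0.02],[0,0,0],-1],[[0,0,0],[0,0,0],-1],[[0,0,0],[0,0,0],-1],[[0,0,0],[0,0,0],-1],[[0,0,0],[0,0,0],-1],[[0,0,0],[0,0,0],-1],[[0,0,0],[0,0,0],-1],[[0,0,0],[0,0,0],-1],[[0,0,0],[0,0,0],-1]]'
```

```text
time: 36.53
tool_pos: [471.2, 307.4, 35.5]
tcp_rot: [3.142, -0.0, 0.147]
contact_force: [0.2, 0.1, -0.7]
grip_width: 35.9
finger_force: 30.0
time: 37.37
tool_pos: [471.1, 307.3, 34.2]
tcp_rot: [3.142, -0.0, 0.147]
contact_force: [-0.5, 0.4, -0.7]
grip_width: 35.8
finger_force: 30.0
```

```bash
python3 -m pendant '[[[0,0,-0.02],[0,0,0],-1],[[0,0,0],[0,0,0],-1],[[0,0,0],[0,0,0],-0.1],[[0,0,0],[0,0,0],0.1],[[0,0,0],[0,0,0],0.3],[[0,0,0],[0,0,0],0.5],[[0,0,0],[0,0,0],0.5],[[0,0,0],[0,0,0],0.5],[[0,0,0],[0,0,0],0.5],[[0,0,0.2],[0,0,0],0.5]]' && python3 -m pendant '[[[0,0,0.4],[0,0,0],0.5],[[0,0,0.6],[0,0,0],0.5],[[0,0,0.7],[0,0,0],0.5],[[0,0,0.7],[0,0,0],0.5],[[0,0,0.7],[0,0,0],0.5],[[0,-0.6,0.7],[0,0,0],0.5],[[0,-0.8,0.7],[0,0,0],0.5],[[0,-0.8,0.7],[0,0,0],0.5],[[0,-0.8,0],[0,0,0],0.5],[[0,-0.8,0],[0,0,0],0.5]]' && python3 -m pendant '[[[0,-0.8,0],[0,0,0],0.5],[[0,-0.8,0],[0,0,0],0.5],[[0,-0.8,0],[0,0,0],0.5],[[0,-0.8,0],[0,0,0],0.5],[[0,-0.8,0],[0,0,0],0.5],[[0,-0.6,0],[0,0,0],0.5],[[0,-0.3,0],[0,0,0],0.5],[[0,0,0],[0,0,0],0.5],[[0,0,0],[0,0,0],0.5],[[0,0,0],[0,0,0],0.5]]'
python3 - <<'E'
from h import *
snap('top','t10.png'); snap('side','s10.png')
T=cv2.imread('pics/full_t10.png'); S=cv2.imread('pics/full_s10.png'); q=lambda i,u,v:i[v-25:v+25,u-25:u+25]
a=np.vstack([np.hstack([q(T,293,209),q(T,218,258),q(T,438,207)]),np.hstack([q(S,313,223),q(S,341,320),q(S,360,133)])])
cv2.imwrite('pics/c10.png',cv2.convertScaleAbs(cv2.resize(a,None,fx=5,fy=5,interpolation=cv2.INTER_CUBIC),alpha=1.4))
E
```

```text
time: 38.2
tool_pos: [470.4, 307.0, 38.8]
tcp_rot: [3.141, 0.002, 0.147]
contact_force: [-0.9, -0.5, -0.5]
grip_width: 68.8
finger_force: 0.0
time: 39.03
tool_pos: [471.7, 192.6, 197.7]
tcp_rot: [-3.141, -0.004, 0.148]
contact_force: [-0.2, -0.4, -0.6]
grip_width: 68.8
finger_force: 0.0
time: 39.87
tool_pos: [471.1, 47.2, 195.7]
tcp_rot: [-3.141, -0.0, 0.148]
contact_force: [0.1, 0.6, 0.2]
grip_width: 68.6
finger_force: 0.0
```

View pics/c10.png

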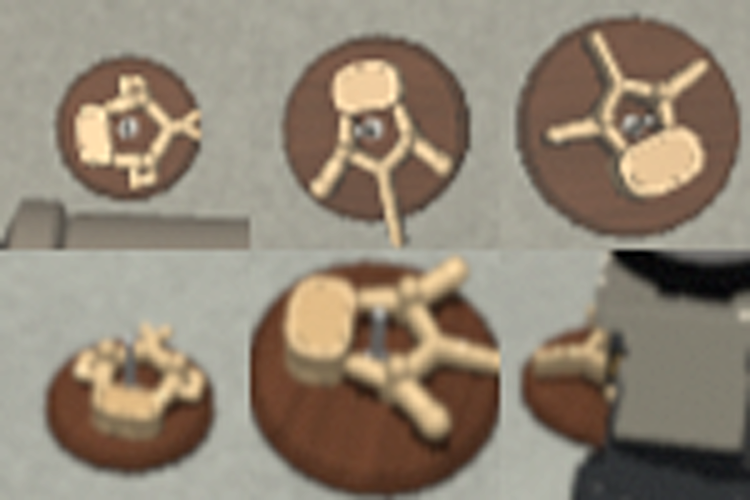

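All three vertebrae are threaded over their own rods, flat and centred, and the robot is clear.

```bash
python3 -c "
from plant import bot
print(bot.close_job())"
```

```text
the job is handed in; nothing more can be done
None
```

I put each vertebra on its own stand and handed the job in at about 40 s of the 112 s allowed. In the last pictures all three were over their rods, flat and released; no verdict was returned.

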